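# Close up the board carrying case

### The arm

A 7-joint arm with a two-finger parallel gripper is mounted at the origin on the work surface. World frame = base frame: x ahead of the robot, y to its left, z up, the work surface at z = 0. Lengths are in m, angles in rad, forces in N, time in s.
With the tool pointing down it reaches from about 0.425 to 0.875 m from the base axis. Payload 8.4 kg.
Tool frame: the origin (TCP) lies at the very end of the fingers, on their centre line; the grasp point (between the pads) lies 19 mm behind it; z points along the fingers, y is the line along which they close (so a half turn about z gives the same grasp; the last joint's range is limited). The gripper opens to 85 mm and grips with 20 to 120 N. Pads are 22 mm wide; open, the fingers measure 114 mm over their backs; the gripper's body (76 mm by 85 mm) begins 54 mm behind the grasp point. The pads swing forward as they close: fully open they stand 13 mm farther back than shut.
Start: joints at [-1.247, 0.333, 0.04, 1.465, -0.013, 1.343, -0.059], TCP at [0.267, 0.593, 0.231] pointing down, gripper open.
Joint ranges: [-2.58, 2.58], [-0.38, 2.09], [-1.3, 1.39], [0.25, 2.4], [-1.5, 4.64], [0.08, 2.09], [-2.65, 2.65]. Speed limits (rad/s): [2.22, 2.22, 2.79, 2.79, 3.14, 3.14, 3.14].

### API

Orientations are given as [roll, pitch, yaw] about the fixed x, y, z axes, in that order (R = Rz(yaw) Ry(pitch) Rx(roll)).
In Python, from station import * gives the robot as it stands.
- The arm moves only by the tool apply_moves, never from a script. Its argument "steps" is one flat list of numbers, 4 for each row, row after row: the shift along the tool's x, y, z in cm, then the turn about the tool's z in rad. A call has 1 to 5 rows; each row is the pose to reach, as a shift and turn from the pose commanded when the call began, along the tool's axes at that moment; what a row does not reach only later rows make up. A row lasts 1/12 s, in which the tool goes at most 41.7 mm and 7.16 degrees, less where a joint would pass 70% of its speed; a pose out of reach is approached as far as the arm can. A call with a gripper value outside its range is refused whole. "claw" is the opening, from 0 (shut) to 1 (fully open), set as the call begins (left out, the last holds). The fingers move at their own pace and stop on an object; "grip_force" is the grip in N (left out, the last holds). Time passes only in rows, so rows that repeat a pose let the fingers close. It gives the time, the measured TCP pose, the force, the opening and the grip force at its end, in the units of the state.
- observe(): the state, without advancing time (a new reading comes with each control period).
- snapshot(name): name is "scene" or "side" or "wrist"; returns a dict with "pixels" (480x640x3 uint8, blue, green, red), "range_z" (480x640 float32, m along the optical axis (not along the pixel's ray), 0 where there is no reading), "intrinsics" (3x3 intrinsics, pixels), "origin" and "rotation" of the camera in the world. Camera axes: x right, y up, looking along -z (the intrinsics and any distortion apply to the point x, -y, -z); pixel columns grow to the right and rows downward; lengths in m; the calibration is good to about 2 mm. The wrist camera is an equidistant fisheye: a pixel r from the principal point sees the ray r / f radians off the axis. A picture is of the moment at which its call begins.
- hand_in(): hands the job in; it is judged then, once.
The state is a dict: "t": time; "q": joint angles; "qd": joint speeds; "effort": joint torques, N m; "tool_pos": TCP position; "ee_rot": TCP orientation; "wrist_force": force on the tool from outside, world axes, zero at the start; "torque": the same for the moment, N m; "finger_gap": opening from 0.0 (shut) to 1.0 (fully open); "finger_force": force on a finger pad.
Only numpy, scipy, OpenCV 4.12 (cv2) and the standard library are available. Lean on these libraries where they do the work, as an engineer would, in place of code of your own. Each camera call takes 0.05 s, during which the arm holds its last target. There are 200 camera calls.

### The job

A circuit board lies in the open carrying case on the bench mat. Using only the outside of the fingers, push the upright yellow flap down flat inside the case, over the board, and then, once it is down, push the blue cover over and fully shut. Do not pinch or lift anything, do not touch the board itself, and leave everything else on the bench where it stands.

Things in the scene. Friction and masses are not known exactly. Their poses are not given: they have to be found in the camera images.
- case: Dark grey open carrying case, fixed to the bench, 200 (its x) x 220 (its y) x 60 mm high, walls 6 mm. Origin: centre of its underside, on the bench; z up. The blue cover is hinged along its +y rim, the yellow flap inside its -y wall; both hinge axes run along the case's x. The case's place and yaw (up to 0.45 rad either way) differ from start to start.
- flap (a joint): Angle of the yellow flap, rad: 0 = folded down, level inside the case (its stop), 1.57 = upright, 1.75 = outward stop; starts at 1.3 to 1.65. It folds from the case's -y side over towards +y. Panel 110 (along x) x 85 x 5 mm. Stiff friction hinge (0.06 N m, about 1 N at the edge): stays where it is left.
- flap_hinge (a point): Middle of the flap's hinge line, in the panel's mid-plane: (0, -95, 46) mm in the case frame, so the folded flap lies at 43 to 49 mm, below the rim and clear of the board. The frame turns with the flap: x along the hinge, y to the free edge, z normal (up when folded; to the case's -y when upright).
- flap_edge (a point): Middle of the flap's free edge, 85 mm from its hinge line, in the mid-plane of the panel.
- cover (a joint): Angle of the blue cover, rad: 0 = fully shut (its stop), 1.57 = upright, 2.0 = open stop, leaning out to the case's +y; starts at 1.6 to 1.9. Panel 200 (along x) x 220 x 8 mm, 0.25 kg +- 30 %. Stiff friction hinge (0.45 N m, about 2 N at the edge): it never falls by itself, it must be pushed all the way. Cover and flap do not stop one another.
- cover_hinge (a point): Middle of the cover's hinge line, on its inner face: (0, 110, 60.5) mm in the case frame. The outer face (on top when shut) is 8 mm from it. The frame turns with the cover: -y to the free edge, z the outward normal (up when shut; to the case's +y when upright).
- cover_edge (a point): Middle of the cover's free edge, on the inner face, 220 mm from the hinge line.
- board: Loose green circuit board, 140 (x) x 150 (y) x 3 mm, parts on it up to 14 mm high in all, 0.15 kg, lying on the foam bed in the case (underside at 13 mm). Origin: centre of its underside. Not to be touched or lifted.
- flux_jar: Loose amber jar with a white cap, 48 mm across, 55 mm high, standing close beside the case on its flap side. Origin: centre of its underside.
- cleaner_bottle: Loose white bottle with a blue label and a red cap, 52 mm across, 120 mm high, standing near the case's +x, -y corner. Origin: centre of its underside.
- screwdriver: Loose orange-handled screwdriver, 160 mm long, lying in front of the case (its -x side). Origin: about the middle of the tool, on the bench.
- mouse: Loose pale pink computer mouse, about 75 x 54 x 32 mm, on the mat. Origin: on its underside.
- meter: Loose yellow multimeter lying face up, 130 x 70 x 43 mm. Origin: centre of its underside.
- parts_bin: Loose red parts bin with four compartments, 100 x 100 x 45 mm. Origin: centre of its underside.
- tool_cup: Loose black cup, 70 mm across, 85 mm high, on the mat. Origin: centre of its underside.

How it is judged:
On the way, in this order (a step that is already met when the one before it is completed fails the run):
1. the yellow flap is folded down flat (within 0.1 rad) while the cover still stands open (more than 1.2 rad) (value of joint flap below 0.1 rad and value of joint cover above 1.2 rad), for 0.2 s.
2. the cover is fully shut (within 0.06 rad) over the folded flap (value of joint cover below 0.06 rad and value of joint flap below 0.1 rad), for 0.2 s.
At the end, for the whole second after the job is handed in: The flap lies flat (within 0.1 rad) and the cover is shut (within 0.06 rad) and at rest; the board still lies in its bed (within 15 mm of the case's middle, not raised); each bystander is within 30 mm of where it stood (all of step 2 and velocity of joint cover between -0.05 and 0.05 rad/s and horizontal distance between board and case below 0.015 m and height (world z) of board below 0.02 m and distance of each of flux_jar, cleaner_bottle, screwdriver, mouse, meter, parts_bin, tool_cup from where it was at the start of the episode below 0.03 m); the robot touches nothing.
It fails at once if the cover is swung down (below 0.7 rad) while the flap still sticks up (above 0.3 rad) (value of joint cover below 0.7 rad and value of joint flap above 0.3 rad).
It fails at once if the fingers or the arm touch the board (more than 0.5 N) (contact force between any of the fingers, the arm and board above 0.5 N).
It fails at once if the board is lifted (by more than 12 mm) (height (world z) of board above 0.025 m).
It fails at once if any other loose thing on the bench is lifted, carried, pushed (more than 30 mm) or knocked over (distance of any of flux_jar, cleaner_bottle, screwdriver, mouse, meter, parts_bin, tool_cup from where it was at the start of the episode above 0.03 m or angle between any of flux_jar, cleaner_bottle, mouse, meter, parts_bin, tool_cup's own z axis and vertical above 0.5 rad).
It also fails if it takes over 56 s, if anything falls off the work surface, if the arm or the gripper's body presses on something with over 40 N, if the wrist force passes 120 N, or if a joint passes its speed limit or range.

## Working session

There is one attempt and no reset: what is moved stays moved. The work goes in short steps, Python scripts to look and compute and a tool call to move; the robot and the scene stay as the last step left them, time stands still between calls to the robot, and variables do not carry over. Pictures are saved under pics/ and viewed, at most 10 in all, crops included, and the job is handed in when it is done.

Besides the shell and the picture viewer there is one more tool, called after "Request:" by a JSON object that holds its "method" and its "body", one argument or row to a line. apply_moves: Moves the arm, as the interface text tells. Its arguments: {"type":"object","properties":{"steps":{"type":"array"},"claw":{"type":"number"},"grip_force":{"type":"number"}},"required":["steps"]}

```bash
mkdir -p pics; cat > h.py <<'E'
from station import *
import numpy as np, cv2
def pts(s):
    K=s["intrinsics"];Z=s["range_z"];v,u=np.mgrid[0:480,0:640]
    P=np.stack([(u-K[0][2])/K[0][0]*Z,-(v-K[1][2])/K[1][1]*Z,-Z],-1)
    return P@np.array(s["rotation"]).T+np.array(s["origin"])
E
python3 - <<'E'
from h import *
for n in("scene","side"):
    s=snapshot(n);cv2.imwrite(f"pics/{n}0.png",s["pixels"]);np.savez(f"{n}0.npz",**s)
    print(n,np.round(s["origin"],3),np.round(s["rotation"],3).tolist(),s["intrinsics"])
print(observe())
E
```

```text
scene [ 1.333 -0.331  1.162] [0.651, -0.0, 1.215] [[558.94231049   0.         317.75716497]
 [  0.         558.94231049 239.29645758]
 [  0.           0.           1.        ]]
side [ 0.397 -0.924  0.897] [0.853, 0.002, -0.202] [[521.13707903   0.         325.0113605 ]
 [  0.         521.13707903 233.04808973]
 [  0.           0.           1.        ]]
{'t': 0.1, 'q': array([-1.24719491,  0.33385034,  0.03988328,  1.46615085, -0.01342325,
        1.34329933, -0.05851128]), 'qd': array([ 0.00088847, -0.00185088,  0.00098928, -0.00211483,  0.00071669,
        0.00114132,  0.00013225]), 'effort': array([ 3.71636386e-03, -6.60012674e+01,  1.37044027e+00, -4.06480086e+01,
        1.72576489e-02,  8.87194328e-03, -2.64655608e-05]), 'tool_pos': array([0.26656265, 0.59239101, 0.23051946]), 'ee_rot': array([-3.14015295e+00,  7.73245151e-05,  2.71875015e+00]), 'wrist_force': array([-0.3574874 , -0.22817636,  0.48236327]), 'torque': array([0.04905022, 0.12439121, 0.01453127]), 'finger_force': 0.0, 'finger_gap': 0.9970103198719232}
```

View pics/scene0.png

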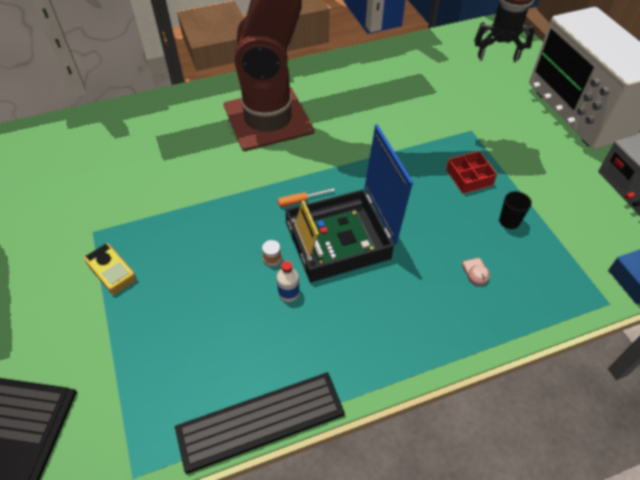

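View pics/side0.png

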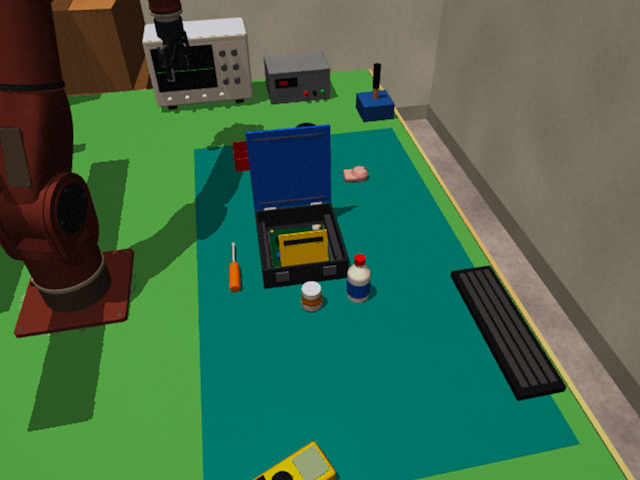

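The scene view shows the case around (345,230) with the cover upright at (388,185), the flap at (307,228), the jar at (272,252), the bottle at (288,282) and the screwdriver at (305,198). The side view shows the cover at (290,165), the flap at (303,248), the jar at (312,296), the bottle at (358,280) and the gripper far off at (175,60).

```bash
cat > h.py <<'E'
from station import *
import numpy as np, cv2
from scipy.spatial.transform import Rotation as R
def pts(s):
    K=np.array(s["intrinsics"]);Z=s["range_z"];v,u=np.mgrid[0:480,0:640]
    P=np.stack([(u-K[0][2])/K[0][0]*Z,-(v-K[1][2])/K[1][1]*Z,-Z],-1)
    r=np.array(s["rotation"])
    M=r if r.shape==(3,3) else R.from_euler("xyz",r).as_matrix()
    return P@M.T+np.array(s["origin"])
def plane(p):
    for _ in range(4):
        c=p.mean(0);n=np.linalg.svd(p-c,full_matrices=False)[2][2];d=(p-c)@n
        p=p[abs(d)<max(.003,1.5*d.std())]
    return c,n,p
def hue(s,lo,hi,box,smin=120,vmin=40):
    h=cv2.cvtColor(s["pixels"],cv2.COLOR_BGR2HSV);m=cv2.inRange(h,(lo,smin,vmin),(hi,255,255))
    z=np.zeros_like(m);x0,y0,x1,y1=box;z[y0:y1,x0:x1]=255
    return cv2.erode(m&z,np.ones((2,2),np.uint8))>0
E
python3 - <<'E'
from h import *
B={"scene":dict(cover=(105,125,(350,120,420,250)),flap=(20,32,(290,195,325,260)),mat=(80,95,(100,300,600,400)),jar=(5,18,(258,235,285,270)),red=(0,4,(278,258,296,275)),screw=(3,15,(270,190,308,208))),
"side":dict(cover=(105,125,(240,120,335,215)),flap=(20,32,(270,220,330,270)),mat=(80,95,(360,300,500,430)),jar=(5,18,(300,280,325,312)),red=(0,4,(350,252,370,268)),screw=(3,15,(225,258,245,295)))}
for n in B:
    s=dict(np.load(n+"0.npz"));P=pts(s)
    for k,(a,b,box) in B[n].items():
        m=hue(s,a,b,box)&(s["range_z"]>0);p=P[m]
        if len(p)<5: print(n,k,"few",len(p));continue
        msg=[n,k,len(p),"med",np.round(np.median(p,0),3).tolist(),"lo",np.round(np.percentile(p,2,0),3).tolist(),"hi",np.round(np.percentile(p,98,0),3).tolist()]
        if k in("cover","flap"):
            c,nn,q=plane(p);nn=nn*np.sign(nn[1]);msg+=["n",nn.round(3).tolist(),"yaw",round(float(np.arctan2(-nn[0],nn[1])),3),"th",round(float(np.arctan2(nn[1]/abs(nn[1])*np.hypot(nn[0],nn[1]),nn[2])),3)]
        print(*msg)
    # dark case rim: points z .055-.066 near
    near=(np.hypot(P[...,0]-np.median(P[hue(s,*B[n]['flap'][:2],B[n]['flap'][2])][:,0]),P[...,1]-np.median(P[hue(s,*B[n]['flap'][:2],B[n]['flap'][2])][:,1]))<.3)
    v=cv2.cvtColor(s["pixels"],cv2.COLOR_BGR2HSV)[...,2]
    r=P[near&(P[...,2]>.05)&(P[...,2]<.066)&(v<70)][:,:2].astype(np.float32)
    print(n,"rim",len(r),cv2.minAreaRect(r),cv2.boxPoints(cv2.minAreaRect(r)).round(3).tolist())
E
```

```text
scene cover 2356 med [0.546, 0.139, 0.189] lo [0.447, 0.133, 0.093] hi [0.627, 0.148, 0.28] n [0.022, 0.998, -0.056] yaw -0.022 th 1.627
scene flap 576 med [0.528, -0.061, 0.096] lo [0.432, -0.071, 0.018] hi [0.578, -0.02, 0.13] n [0.02, 0.968, -0.25] yaw -0.02 th 1.823
scene mat 35083 med [0.778, -0.175, 0.0] lo [0.557, -0.554, -0.004] hi [0.924, 0.427, 0.005]
scene jar 33 med [0.543, -0.158, 0.027] lo [0.536, -0.171, 0.023] hi [0.548, -0.141, 0.032]
scene red 69 med [0.636, -0.146, 0.119] lo [0.626, -0.156, 0.109] hi [0.645, -0.137, 0.123]
scene screw 185 med [0.367, -0.045, 0.019] lo [0.357, -0.079, 0.008] hi [0.374, -0.008, 0.028]
scene rim 927 ((0.5274884700775146, 0.023119688034057617), (0.22284455597400665, 0.205227792263031), 88.43878173828125) [[0.421999990940094, -0.08500000089406967], [0.6269999742507935, -0.09099999815225601], [0.6330000162124634, 0.13199999928474426], [0.42800000309944153, 0.13699999451637268]]
side cover 5593 med [0.526, 0.141, 0.183] lo [0.434, 0.132, 0.072] hi [0.621, 0.148, 0.279] n [0.022, 0.998, -0.053] yaw -0.023 th 1.624
side flap 1289 med [0.522, -0.063, 0.088] lo [0.47, -0.073, 0.054] hi [0.576, -0.05, 0.13] n [0.024, 0.967, -0.254] yaw -0.025 th 1.827
side mat 16620 med [0.718, -0.369, 0.002] lo [0.58, -0.496, -0.002] hi [0.852, -0.194, 0.005]
side jar 98 med [0.52, -0.171, 0.029] lo [0.503, -0.177, 0.022] hi [0.542, -0.159, 0.037]
side red 85 med [0.63, -0.151, 0.12] lo [0.621, -0.158, 0.11] hi [0.641, -0.137, 0.123]
side screw 194 med [0.362, -0.056, 0.022] lo [0.347, -0.084, 0.01] hi [0.37, -0.008, 0.027]
side rim 1149 ((0.5363022685050964, -0.017788797616958618), (0.2275267094373703, 0.3107978403568268), 0.25722673535346985) [[0.421999990940094, 0.13699999451637268], [0.4230000078678131, -0.17399999499320984], [0.6510000228881836, -0.17299999296665192], [0.6489999890327454, 0.1379999965429306]]
```

Request:
{"method": "apply_moves", "body": {
  "steps": [0, 0, -4, -0.1, 0, 0, -8, -0.2, 0, 0, -12, -0.3, 0, 0, -14, -0.4, 0, 0, -14, -0.4],
  "claw": 0
}}

```text
t: 0.52
tool_pos: [0.2673, 0.5939, 0.3772]
ee_rot: [3.134, 0.003, 3.125]
wrist_force: [0.8, 0.7, 0.0]
finger_gap: 0.297
finger_force: 0.0
```

Request:
{"method": "apply_moves", "body": {
  "steps": [-3.2, -2.4, 0, 0, -6.4, -4.8, 0, 0, -9.6, -7.2, 0, 0, -12.8, -9.6, 0, 0, -16, -12, 0, 0]
}}

```text
t: 0.93
tool_pos: [0.425, 0.4675, 0.3704]
ee_rot: [-3.141, -0.001, 3.118]
wrist_force: [-0.3, 0.8, -0.6]
finger_gap: 0.004
finger_force: 0.0
```

Request:
{"method": "apply_moves", "body": {
  "steps": [-2, -3.5, 0, 0, -4, -7, 0, 0, -6, -10.5, 0, 0, -8, -14, 0, 0, -10, -17.5, 0, 0]
}}

```text
t: 1.35
tool_pos: [0.5203, 0.2898, 0.3704]
ee_rot: [-3.141, -0.001, 3.118]
wrist_force: [1.3, 0.6, 0.1]
finger_gap: 0.002
finger_force: 0.0
```

Request:
{"method": "apply_moves", "body": {
  "steps": [0, -4, 0, 0, 0, -8, 0, 0, 0, -12, 0, 0, 0, -16, 0, 0, 0, -20, 0, 0]
}}

```text
t: 1.77
tool_pos: [0.5147, 0.0899, 0.3705]
ee_rot: [-3.141, -0.001, 3.118]
wrist_force: [1.0, 0.3, 0.5]
finger_gap: 0.001
finger_force: 0.0
```

Request:
{"method": "apply_moves", "body": {
  "steps": [0, -4, 0, 0, 0, -8, 0, 0, 0, -12, 0, 0, 0, -14, 0, 0, 0, -14, 0, 0]
}}

```text
t: 2.18
tool_pos: [0.5112, -0.0541, 0.3711]
ee_rot: [-3.14, -0.0, 3.11]
wrist_force: [-0.1, -0.6, 1.2]
finger_gap: -0.001
finger_force: 0.0
```

Request:
{"method": "apply_moves", "body": {
  "steps": [-1, -3, 0, 0, -1.5, -6, 0, 0, -1.5, -6, 4, 0, -1.5, -6, 8, 0, -1.5, -6, 12, 0]
}}

```text
t: 2.6
tool_pos: [0.5257, -0.1081, 0.2495]
ee_rot: [3.141, 0.001, 3.118]
wrist_force: [0.7, 0.4, -0.6]
finger_gap: -0.003
finger_force: 0.0
```

Request:
{"method": "apply_moves", "body": {
  "steps": [0, 0, 4, 0, 0, 0, 8, 0, 0, 0, 12, 0, 0, 0, 14, 0, 0, 0, 14, 0]
}}

```text
t: 3.02
tool_pos: [0.5221, -0.107, 0.106]
ee_rot: [-3.141, -0.009, 3.119]
wrist_force: [-1.1, 0.8, 0.0]
finger_gap: 0.002
finger_force: 0.0
```

```bash
python3 - <<'E'
from h import *
s=snapshot("side");cv2.imwrite("pics/side1.png",cv2.resize(s["pixels"][120:330,190:430],None,fx=2.5,fy=2.5))
print(observe()["tool_pos"],observe()["wrist_force"])
E
```

```text
[ 0.52385798 -0.10752321  0.10903101] [1.21086695 0.05170753 1.03432637]
```

View pics/side1.png

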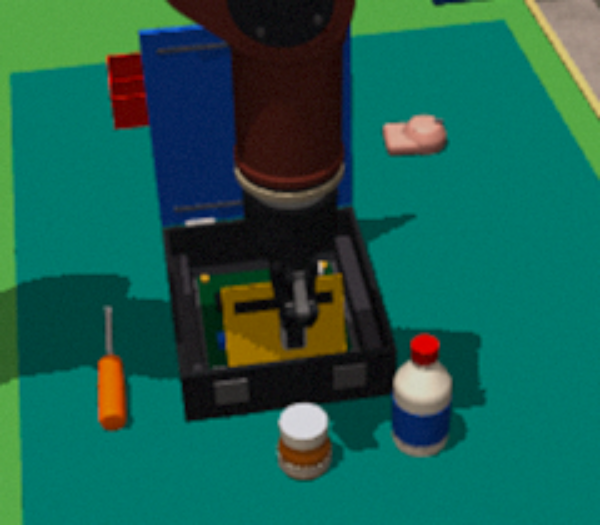

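Request:
{"method": "apply_moves", "body": {
  "steps": [0, 1.5, 0, 0, 0, 3, 0.2, 0, 0, 4.5, 0.4, 0, 0, 5.4, 0.8, 0, 0, 6.2, 1.3, 0]
}}

```text
t: 3.48
tool_pos: [0.5286, -0.0453, 0.1]
ee_rot: [3.141, 0.003, 3.12]
wrist_force: [0.4, 0.3, 1.4]
finger_gap: -0.003
finger_force: 0.5
```

Request:
{"method": "apply_moves", "body": {
  "steps": [0, 0.7, 0.6, 0, 0, 1.4, 1.3, 0, 0, 1.9, 2.2, 0, 0, 2.3, 3.0, 0, 0, 2.3, 3.0, 0]
}}

```text
t: 3.9
tool_pos: [0.5265, -0.0227, 0.0662]
ee_rot: [-3.141, -0.003, 3.12]
wrist_force: [-0.1, 0.9, -0.4]
finger_gap: 0.002
finger_force: 0.0
```

```bash
python3 - <<'E'
from h import *
s=snapshot("side");cv2.imwrite("pics/side2.png",cv2.resize(s["pixels"][120:330,190:430],None,fx=2.5,fy=2.5))
P=pts(s);p=P[hue(s,20,32,(270,200,330,280))];c,n,q=plane(p);print(c,n,np.round(np.percentile(p,[2,98],0),3))
print(observe()["tool_pos"],observe()["wrist_force"])
E
```

```text
[ 0.52301686 -0.0409924   0.05891547] [ 0.00320086  0.29895829 -0.95426081] [[ 0.471 -0.069  0.049]
 [ 0.576  0.006  0.075]]
[ 0.52671693 -0.02333135  0.0669899 ] [ 0.29654673 -0.88266635 -0.14712603]
```

View pics/side2.png

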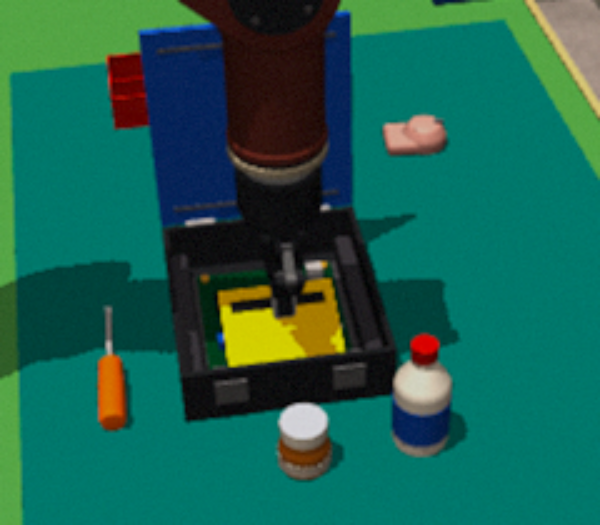

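The flap (285,320) is down to about 0.3 rad with the fingers on it. I'll finish pressing it.

Request:
{"method": "apply_moves", "body": {
  "steps": [0, 0.6, 0.6, 0, 0, 1, 1.2, 0, 0, 1, 1.7, 0, 0, 1, 1.9, 0, 0, 1, 2.0, 0]
}}

```text
t: 4.37
tool_pos: [0.5277, -0.013, 0.0484]
ee_rot: [3.141, -0.001, 3.119]
wrist_force: [-5.9, 2.4, 15.4]
finger_gap: 0.004
finger_force: 7.8
```

```bash
python3 - <<'E'
from h import *
s=snapshot("side")
P=pts(s);p=P[hue(s,20,32,(270,200,330,280))];c,n,q=plane(p);print(c,n,np.round(np.percentile(p,[2,98],0),3))
print(observe()["tool_pos"],observe()["wrist_force"])
E
```

```text
[ 0.52337861 -0.03979703  0.04919275] [-7.09586394e-04 -1.18840430e-02 -9.99929130e-01] [[ 0.471 -0.069  0.046]
 [ 0.577  0.011  0.054]]
[ 0.52766187 -0.01294638  0.04853414] [-3.6943594   3.0838748   8.15687151]
```

Flap is flat (0.01 rad). Next I lift off and go over to the outside of the cover.

Request:
{"method": "apply_moves", "body": {
  "steps": [0, 0, -3.5, 0, 0, 0, -7, 0, 0, 0, -11, 0, 0, 0, -15, 0, 0, 0, -19, 0]
}}

```text
t: 4.83
tool_pos: [0.5274, -0.0138, 0.2402]
ee_rot: [-3.142, -0.0, 3.118]
wrist_force: [1.5, 1.4, 0.4]
finger_gap: 0.002
finger_force: 0.0
```

Request:
{"method": "apply_moves", "body": {
  "steps": [0, 0, -4, 0, 0, 0, -8, 0, 0, 0, -12, 0, 0, 0, -13.5, 0, 0, 0, -13.5, 0]
}}

```text
t: 5.25
tool_pos: [0.5293, -0.0138, 0.3778]
ee_rot: [3.14, 0.007, 3.118]
wrist_force: [-0.0, 0.2, -1.4]
finger_gap: -0.001
finger_force: 0.0
```

Request:
{"method": "apply_moves", "body": {
  "steps": [0, 4, 0, 0, 0, 8, 0, 0, 0, 12, 0, 0, 0, 16, 0, 0, 0, 20, 0, 0]
}}

```text
t: 5.67
tool_pos: [0.532, 0.1881, 0.3723]
ee_rot: [-3.141, -0.001, 3.118]
wrist_force: [0.6, 0.3, 0.5]
finger_gap: -0.005
finger_force: 0.0
```

```bash
python3 - <<'E'
from h import *
s=snapshot("side")
P=pts(s);p=P[hue(s,20,32,(270,200,330,280))];c,n,q=plane(p);print(c,n)
p=P[hue(s,105,125,(240,120,335,215))];c,n,q=plane(p);print(c,n,np.percentile(p,98,0))
print(observe()["tool_pos"],observe()["wrist_force"])
E
```

```text
[ 0.52286829 -0.03577533  0.04929145] [ 1.31055980e-04 -6.60745526e-03 -9.99978162e-01]
[0.52706728 0.14036536 0.18129975] [ 0.02340339  0.99837782 -0.05190392] [0.62088863 0.14821463 0.27856077]
[0.53033815 0.19804128 0.37096633] [-3.68050913  7.82973583 -2.44754038]
```

Request:
{"method": "apply_moves", "body": {
  "steps": [0, 2, 0, 0, 0, 3.5, 0, 0, 0, 3.5, 4, 0, 0, 3.5, 8, 0, 0, 3.5, 12, 0]
}}

```text
t: 6.13
tool_pos: [0.5333, 0.2213, 0.2515]
ee_rot: [3.141, 0.001, 3.119]
wrist_force: [0.8, 0.8, -0.3]
finger_gap: 0.001
finger_force: 0.0
```

Request:
{"method": "apply_moves", "body": {
  "steps": [0, -1, 0, 0, 0, -2, 0, 0, 0, -3, 0, 0, 0, -4, 0, 0, 0, -5, 0, 0]
}}

```text
t: 6.55
tool_pos: [0.5334, 0.1701, 0.256]
ee_rot: [3.14, 0.004, 3.117]
wrist_force: [0.5, 0.0, -0.1]
finger_gap: 0.001
finger_force: 0.0
```

```bash
python3 - <<'E'
from h import *
s=snapshot("scene");cv2.imwrite("pics/scene3.png",cv2.resize(s["pixels"][70:300,250:490],None,fx=2.5,fy=2.5))
print(observe()["tool_pos"],observe()["wrist_force"])
s=snapshot("side");P=pts(s);p=P[hue(s,105,125,(240,120,335,215))];c,n,q=plane(p);print(c,n,np.percentile(p,98,0))
E
```

```text
[0.53346846 0.16800335 0.25580913] [ 0.60167038 -1.42182728  1.49107634]
[0.52611723 0.13981043 0.1812227 ] [ 0.02304272  0.99861356 -0.04732856] [0.62075109 0.14723857 0.27920061]
```

View pics/scene3.png

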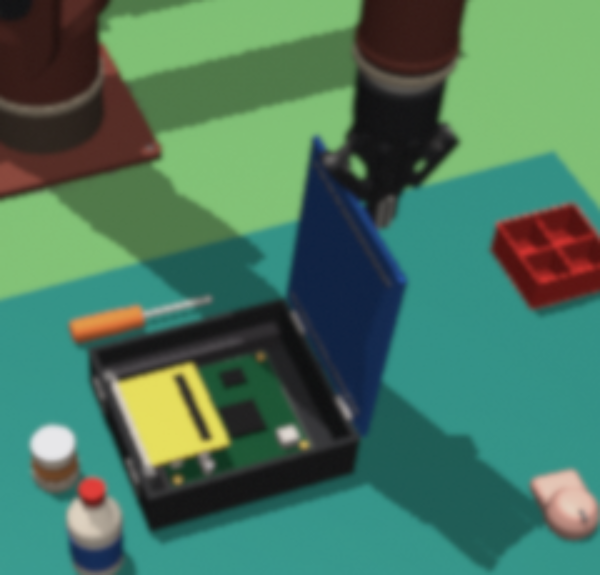

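The fingers at (385,210) stand just outside the cover near its top edge, and the flap lies flat at (170,410). I raise them slightly to keep the knuckles clear, then sweep the cover over.

Request:
{"method": "apply_moves", "body": {
  "steps": [0, 0, -1, 0, 0, -1.2, -1, 0, 0, -2.4, -1, 0, 0, -3.6, -1, 0, 0, -4.9, -1, 0]
}}

```text
t: 7.07
tool_pos: [0.531, 0.1214, 0.2632]
ee_rot: [3.142, -0.0, 3.119]
wrist_force: [0.9, 2.1, -1.3]
finger_gap: 0.002
finger_force: 1.0
```

Request:
{"method": "apply_moves", "body": {
  "steps": [0, -1.3, 0.2, 0, 0, -2.6, 0.5, 0, 0, -3.9, 0.9, 0, 0, -5.2, 1.5, 0, 0, -6.4, 2, 0]
}}

```text
t: 7.48
tool_pos: [0.5295, 0.0568, 0.2427]
ee_rot: [-3.141, 0.0, 3.118]
wrist_force: [0.2, 1.2, 0.9]
finger_gap: -0.001
finger_force: 0.9
```

```bash
python3 - <<'E'
from h import *
s=snapshot("scene");cv2.imwrite("pics/scene4.png",cv2.resize(s["pixels"][70:300,250:490],None,fx=2.5,fy=2.5))
print(observe()["tool_pos"],observe()["wrist_force"])
P=pts(s);p=P[hue(s,105,125,(320,120,420,250))];c,n,q=plane(p);print(len(q),c,n)
E
```

```text
[0.52906664 0.05411085 0.24166266] [ 0.78466486 -0.82095153 -1.06839389]
324 [0.59400564 0.06486348 0.20184816] [0.04215775 0.88471346 0.46422496]
```

View pics/scene4.png

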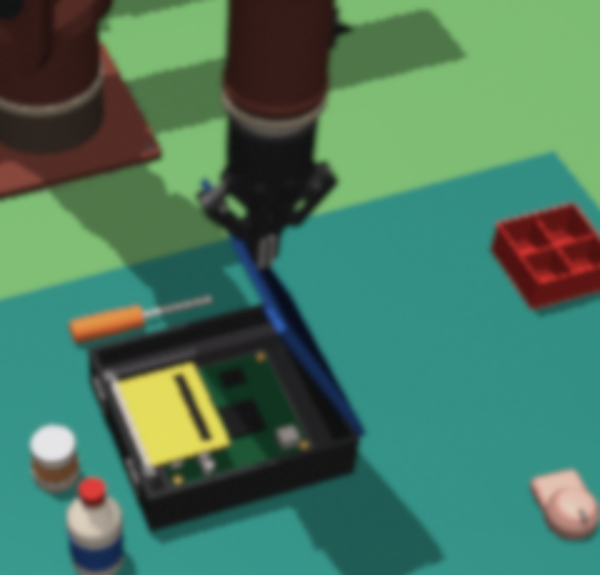

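Request:
{"method": "apply_moves", "body": {
  "steps": [0, -1.2, 0.7, 0, 0, -2.9, 1.8, 0, 0, -4.5, 3.0, 0, 0, -5.9, 4.5, 0, 0, -7.2, 6.0, 0]
}}

```text
t: 7.95
tool_pos: [0.5279, -0.0147, 0.1826]
ee_rot: [-3.141, 0.001, 3.119]
wrist_force: [1.8, 0.3, 0.5]
finger_gap: 0.0
finger_force: 0.8
```

Request:
{"method": "apply_moves", "body": {
  "steps": [0, -1.1, 1.7, 0, 0, -2.1, 3.4, 0, 0, -2.8, 5.2, 0, 0, -3.4, 7.2, 0, 0, -3.6, 8.2, 0]
}}

```text
t: 8.37
tool_pos: [0.5258, -0.051, 0.0989]
ee_rot: [-3.14, -0.002, 3.118]
wrist_force: [0.2, -1.5, 1.2]
finger_gap: -0.001
finger_force: 0.7
```

```bash
python3 - <<'E'
from h import *
s=snapshot("side")
print(observe()["tool_pos"],observe()["wrist_force"])
P=pts(s);p=P[hue(s,105,125,(220,120,350,290))];c,n,q=plane(p);print(len(q),c,n,np.percentile(p,[2,98],0))
E
```

```text
[ 0.52509017 -0.05070332  0.09791436] [-1.04035451  0.57640763 -1.34804847]
1967 [0.51846636 0.00430898 0.08980912] [-0.00293799 -0.15241186 -0.9883127 ] [[ 0.42789385 -0.08478742  0.07005156]
 [ 0.61956678  0.12348008  0.10441875]]
```

Request:
{"method": "apply_moves", "body": {
  "steps": [0, -0.2, 1, 0, 0, -0.2, 2, 0, 0, -0.2, 2.8, 0, 0, -0.2, 3.1, 0, 0, -0.2, 3.3, 0]
}}

```text
t: 8.83
tool_pos: [0.527, -0.0511, 0.0683]
ee_rot: [3.141, -0.0, 3.119]
wrist_force: [-9.4, 1.0, 24.7]
finger_gap: -0.002
finger_force: 12.1
```

```bash
python3 - <<'E'
from h import *
s=snapshot("side")
print(observe()["tool_pos"],observe()["wrist_force"])
P=pts(s);p=P[hue(s,105,125,(220,120,350,290))];c,n,q=plane(p);print(len(q),c,n,np.percentile(p,[2,98],0))
E
```

```text
[ 0.52691191 -0.05111266  0.06860087] [-2.86402601  0.12675686  3.6853585 ]
2203 [ 0.51584606 -0.00263022  0.06922679] [ 8.13120145e-05  2.88561451e-03 -9.99995833e-01] [[ 0.42828223 -0.08781586  0.06437049]
 [ 0.62019155  0.12440742  0.07289894]]
```

The cover is shut flat at its stop. I'll lift off and check.

Request:
{"method": "apply_moves", "body": {
  "steps": [0, 0, -3, 0, 0, 0, -6, 0, 0, 0, -10, 0, 0, 0, -14, 0, 0, 0, -17, 0]
}}

```text
t: 9.3
tool_pos: [0.5276, -0.0512, 0.242]
ee_rot: [3.141, 0.003, 3.119]
wrist_force: [1.1, -1.1, -0.2]
finger_gap: -0.002
finger_force: 0.0
```

Request:
{"method": "apply_moves", "body": {
  "steps": [0, 0, -1, 0, 0, 0, -1, 0, 0, 0, -1, 0, 0, 0, -1, 0, 0, 0, -1, 0]
}}

```text
t: 9.72
tool_pos: [0.5263, -0.0512, 0.2467]
ee_rot: [-3.141, -0.003, 3.119]
wrist_force: [-0.7, 0.1, -0.3]
finger_gap: 0.001
finger_force: 0.0
```

```bash
python3 - <<'E'
from h import *
s=snapshot("side");cv2.imwrite("pics/side5.png",s["pixels"])
print(observe()["tool_pos"],observe()["wrist_force"])
P=pts(s);p=P[hue(s,105,125,(220,120,350,290))];c,n,q=plane(p);print(len(q),c,n)
E
```

```text
[ 0.52636693 -0.05128137  0.24681016] [-0.10522845 -1.0548716   0.21603497]
2730 [0.52224239 0.01229151 0.06940941] [-0.00116104 -0.00246921  0.99999628]
```

View pics/side5.png

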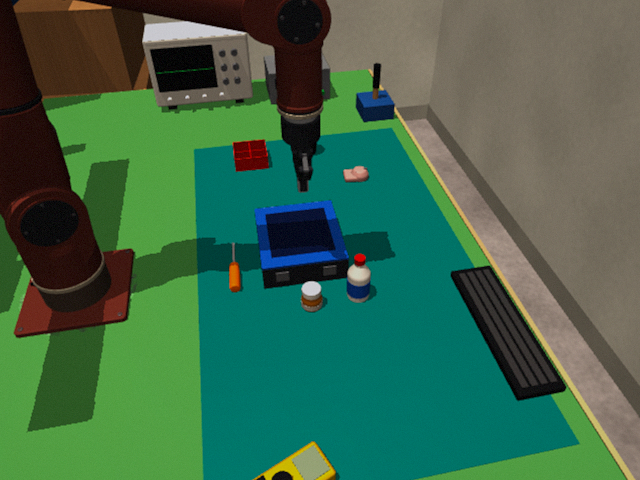

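The cover at (300,235) is shut level. The jar, bottle and screwdriver are where they started, and the gripper is clear.

```bash
python3 -c "
from station import *
print(hand_in())"
```

```text
the job is handed in; nothing more can be done
None
```

I pushed the yellow flap down flat and then shut the blue cover over it. My last camera readings put both within 0.02 rad of their stops, with the arm clear and nothing seen to have moved; the job is handed in, but no verdict came back.

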